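# Seat the red stone's slide in the dark box

### The arm

A 6-joint arm with a two-finger parallel gripper is mounted at the origin on the work surface. World frame = base frame: x ahead of the robot, y to its left, z up, the work surface at z = 0. Lengths are in m, angles in rad, forces in N, time in s.
With the tool pointing down it reaches from about 0.35 to 0.775 m from the base axis. Payload 5.5 kg.
Tool frame: the origin (TCP) lies between the finger pads; the fingertips stand 8 mm ahead of it and the grasp point (between the pads) lies 11 mm behind it; z points along the fingers, y is the line along which they close (so a half turn about z gives the same grasp; the last joint's range is limited). The gripper opens to 85 mm and grips with 20 to 120 N. Pads are 22 mm wide; open, the fingers measure 114 mm over their backs; the gripper's body (76 mm by 85 mm) begins 54 mm behind the grasp point. The pads swing forward as they close: fully open they stand 13 mm farther back than shut.
Start: joints at [-0.14, 0.313, 0.046, 1.304, 0, 1.431], TCP at [0.575, -0, 0.239] pointing down, gripper open.
Joint ranges: [-2.76, 2.76], [-0.86, 1.69], [-1.03, 1.26], [-2.2, 2.34], [-1.47, 1.5], [-3.14, 3.14]. Speed limits (rad/s): [2.57, 2.57, 3.14, 3.14, 3.14, 3.14].

### API

Orientations are given as a unit quaternion [w, x, y, z].
In Python, from workcell import status, vision, job gives the robot as it stands. The module is installed in compiled form; this text tells all that it offers.
- The arm moves only by the tool apply_moves, never from a script. Its argument "moves" is one flat list of numbers, 6 for each row, row after row: the shift along the world's x, y, z in units of 25 mm (1.0 is 25 mm), then the turn, a rotation vector about the world's x, y, z in rad. In form: [x, y, z, rx, ry, rz, x, y, z, rx, ry, rz, ...]. A call has 1 to 20 rows; each row is the pose to reach, as a shift and turn from the pose commanded when the call began; what a row does not reach only later rows make up. A row lasts 1/12 s, in which the tool goes at most 41.7 mm and 7.16 degrees, less where a joint would pass 70% of its speed; a pose out of reach is approached as far as the arm can. A call with a gripper value outside its range is refused whole. "claw" is the opening in per cent of the stroke, from 0 (shut) to 100 (fully open), set as the call begins (left out, the last holds). The fingers move at their own pace and stop on an object; "newtons" is the grip in N (left out, the last holds). Time passes only in rows, so rows that repeat a pose let the fingers close. It gives the time, the measured TCP pose, the force, the opening and the grip force at its end, in the units of the state.
- status.get_state(): the state, without advancing time (a new reading comes with each control period).
- vision.read_camera(name): name is "scene" or "side" or "wrist"; returns a dict with "image" (400x640x3 uint8, blue, green, red), "camera_matrix" (3x3 intrinsics, pixels), "camera_from_world" (4x4, takes a point from world to camera coordinates). Camera axes: x right, y down, z forward; pixel columns grow to the right and rows downward; lengths in m; the calibration is good to about 2 mm. A picture is of the moment at which its call begins. There is no depth.
- job.hand_in(): hands the job in; it is judged then, once.
The state is a dict: "clock": time; "joint_pos": joint angles; "qvel": joint speeds; "tau": joint torques, N m; "tcp_pos": TCP position; "orientation": TCP orientation; "wrist_force": force on the tool from outside, world axes, zero at the start; "ft_torque": the same for the moment, N m; "finger_gap": finger opening in m; "grip_force": force on a finger pad.
Only numpy, scipy, OpenCV 4.12 (cv2) and the standard library are available. Lean on these libraries where they do the work, as an engineer would, in place of code of your own. Each camera call takes 0.05 s, during which the arm holds its last target. There are 200 camera calls.

### The job

Pick up the stone slide that carries the red stone by its white tab, lay it in the guide of the black dark box and push it, stone first, into the slot until it comes up firm against the stop hidden inside, its sensing pin pressed fully in. Push gently: the stop is only lightly clamped and must not be shoved out of its setting. Leave the slide lying there, released.

Things in the scene. Friction and masses are not known exactly. Their poses are not given: they have to be found in the camera images.
- slide_red: Stone slide, a plate 140 (x) x 40 (y) x 8 mm thick, about 0.22 kg: rear half black, front half aluminium with a faceted red stone on a white disc, to 25 mm above the underside. Origin: centre of the underside; x points to the nose (stone end), 70 mm ahead; z up. Two like slides with a blue and a green stone lie some 110 mm off, in any order; they are not wanted.
- red_tab (a point): Grip point of the red slide's upright white tab, in the middle of its width and length: 30 mm behind the plate's middle (x = -30), 34 mm above the underside, over the balance point. The tab is 30 long (along the slide's x) x 12 mm wide (y), its top 52 mm above the underside.
- darkbox: Fixed dark box. Origin: middle of the slot's mouth at table height; x points into the slot. Floor plate 6 mm thick, 90 wide. Open guide from x = -150 to 0 mm between two rails 52 mm apart inside, 8 wide, 8 high above the plate. Black hood from x = 0 to 130, 90 wide, 70 high, with an eyepiece on top at x = 85, to 93 high.
- slot (a point): Middle of the slot's mouth, on the floor plate's top (6 mm above the table), where the slide's underside rests. The slot is 52 wide and 38 mm high, so the tab stays outside. The hidden stop is set differently each time: the tip of its free pin waits anywhere from 15 to 60 mm inside the mouth.
- pin (a joint): Sensing pin on the stop, hidden in the hood, level with the slide's nose: 0 m free, 0.010 m pressed fully in; it slides in with about 1.5 N, stays where it is left, and then the push meets the firm stop. It tells nothing of where the stop is.
- stop (a joint): How far the hidden stop block has been shoved deeper from its setting (m): 0 at the start, up to 0.025; it holds up to about 18 N of push and slips beyond that, and does not come back.
Not all that is in view belongs to the job. Leave any yellow look-alike of the slide_red alone.

How it is judged:
At the end, for the whole second after the job is handed in: The red stone's slide lies flat (within 6 degrees) on the dark box's floor plate in the guide, in line with it within 10 degrees and 12 mm, nose in the slot, at rest, with the sensing pin pressed in more than 6 mm of its 10 mm and the stop shoved less than 10 mm from its setting (value of joint pin above 0.006 m and value of joint stop below 0.01 m and x of slide_red in the frame of darkbox above -0.062 m and y of slide_red in the frame of darkbox between -0.012 and 0.012 m and z of slide_red in the frame of darkbox between 0.002 and 0.011 m and angle between slide_red's own z axis and vertical below 0.1 rad and angle between the x axis of slide_red and the x axis of darkbox, either way round below 0.175 rad and linear speed of slide_red below 0.01 m/s); the robot touches nothing.
It fails at once if the hidden stop is shoved 10 mm or more out of its setting (value of joint stop above 0.01 m).
It also fails if it takes over 45 s, if anything falls off the work surface, if the arm or the gripper's body presses on something with over 40 N, if the wrist force passes 120 N, or if a joint passes its speed limit or range.

## Working session

There is one attempt and no reset: what is moved stays moved. The work goes in short steps, Python scripts to look and compute and a tool call to move; the robot and the scene stay as the last step left them, time stands still between calls to the robot, and variables do not carry over. Pictures are saved under pics/ and viewed, at most 10 in all, crops included, and the job is handed in when it is done.

Besides the shell and the picture viewer there is one more tool, called after "Call:" as a command line: name --argument value ..., lists and objects as JSON in quotes. apply_moves: Moves the arm, as the interface text tells. Its arguments: {"type":"object","properties":{"moves":{"type":"array","items":{"type":"number"}},"claw":{"type":"number"},"newtons":{"type":"number"}},"required":["moves"]}

```bash
mkdir -p pics; cat > h.py <<'E'
import numpy as np, cv2
from workcell import status, vision, job
def cam(n,save=None):
    r=vision.read_camera(n)
    if save: cv2.imwrite('pics/'+save+'.png',r['image'])
    np.savez(''+n+'.npz',K=r['camera_matrix'],T=r['camera_from_world'],im=r['image'])
    return r
def w(n,u,v,z):
    d=np.load(''+n+'.npz');K,T=d['K'],d['T'];R=T[:3,:3];c=-R.T@T[:3,3]
    ray=R.T@np.linalg.solve(K,[u,v,1]);return c+ray*(z-c[2])/ray[2]
def px(n,p):
    d=np.load(''+n+'.npz');q=d['T'][:3,:3]@p+d['T'][:3,3];q=d['K']@q;return q[:2]/q[2]
E
python3 - <<'E'
from h import *
for n in ['scene','side']:
    cam(n,n+'0')
print(status.get_state())
E
```

```text
{'clock': 0.1, 'joint_pos': array([-1.39608964e-01,  3.13948905e-01,  4.50791788e-02,  1.30358861e+00,
        1.51935340e-05,  1.43118404e+00]), 'qvel': array([ 0.00151049, -0.00159929,  0.00407592, -0.00073579,  0.00081415,
       -0.00134159]), 'tau': array([ 3.58776997e-03, -4.81727242e+01,  2.99244744e+01,  1.27543980e-02,
       -1.12281841e-04,  1.60051752e-05]), 'tcp_pos': array([5.74557056e-01, 5.19439590e-05, 2.38479110e-01]), 'orientation': array([-6.68233582e-04,  7.07105366e-01,  7.07107708e-01, -4.94054293e-04]), 'wrist_force': array([-0.0472233 ,  0.61988438,  0.4880879 ]), 'ft_torque': array([ 0.01822427, -0.001581  ,  0.04688135]), 'grip_force': 0.0, 'finger_gap': 0.08556037949898199}
```

View pics/scene0.png

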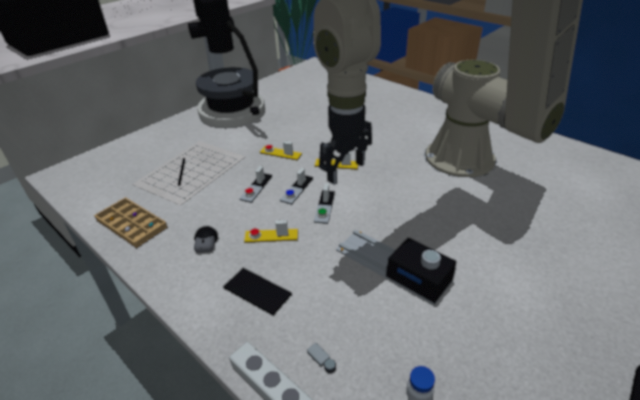

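View pics/side0.png

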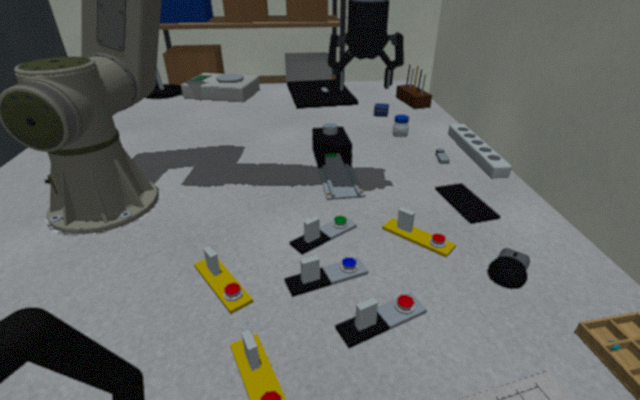

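In the scene view, black/aluminium slides carry red (250,190), blue (290,192) and green (322,211) stones. The yellow plates with red stones at (268,148), (255,232) and (340,163) are look-alikes. The red slide in the side view is the one at (380,315), with tab (367,313). The dark box is at scene (420,268) and side (332,150). I'll enlarge these to confirm.

```bash
python3 - <<'E'
from h import *
s=np.load('side.npz')['im'];c=np.load('scene.npz')['im']
f=lambda im,x,y,ww,hh,k:cv2.resize(im[y:y+hh,x:x+ww],None,fx=k,fy=k,interpolation=cv2.INTER_CUBIC)
a=f(s,320,280,120,75,3.3333);b=f(c,230,155,120,75,3.33333)
d=f(c,330,220,133,100,3);e=f(s,290,110,100,100,3)
o=np.zeros((560,800,3),np.uint8)
for im,x,y in((a,0,0),(b,400,0),(d,0,255),(e,400,255)): o[y:y+im.shape[0],x:x+im.shape[1]]=im[:560-y,:800-x]
cv2.imwrite('pics/crop1.png',o)
E
```

```text
(no output)
```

View pics/crop1.png

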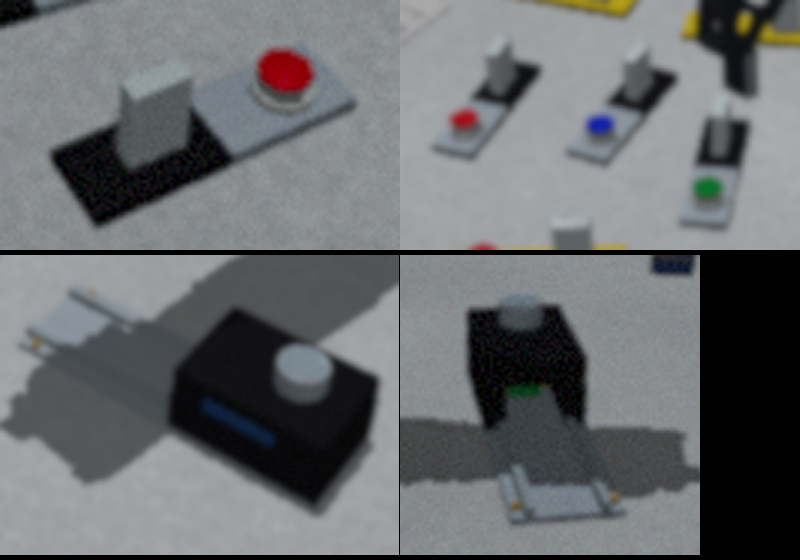

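```bash
python3 - <<'E'
from h import *
np.set_printoptions(precision=4,suppress=True)
def A(u,v):return (320+u/3.3333,280+v/3.3333)
def B(u,v):return (230+(u-400)/3.3333,155+v/3.3333)
def D(u,v):return (330+u/3,220+(v-255)/3)
def E(u,v):return (290+(u-400)/3,110+(v-255)/3)
for k,n,p,z in [('rearL','side',A(50,155),.008),('rearR','side',A(97,218),.008),('noseR','side',A(355,100),.008),('stone','side',A(286,68),.025),('tabtop','side',A(157,78),.052),
('stone','scene',B(465,119),.025),('tabtop','scene',B(500,45),.052),
('hoodA','scene',D(238,310),.07),('hoodB','scene',D(378,378),.07),('hoodC','scene',D(175,378),.07),('hoodD','scene',D(320,450),.07),('eye','scene',D(304,360),.093),
('g1','scene',D(75,292),.014),('g2','scene',D(22,346),.014),
('eye','side',E(521,300),.093),('g1','side',E(503,478),.014),('g2','side',E(618,515),.006),('g3','side',E(512,522),.006),
('hoodNear L','side',E(470,310),.07)]:
    print(k,n,w(n,*p,z))
E
```

```text
rearL side [ 0.4726 -0.3957  0.008 ]
rearR side [ 0.4882 -0.4298  0.008 ]
noseR side [ 0.6154 -0.378   0.008 ]
stone side [ 0.583  -0.3715  0.025 ]
tabtop side [ 0.5173 -0.3966  0.052 ]
stone scene [ 0.5857 -0.3589  0.025 ]
tabtop scene [ 0.514  -0.3905  0.052 ]
hoodA scene [0.4918 0.1291 0.07  ]
hoodB scene [0.485  0.2492 0.07  ]
hoodC scene [0.5844 0.135  0.07  ]
hoodD scene [0.5737 0.2533 0.07  ]
eye scene [0.5262 0.2076 0.093 ]
g1 scene [ 0.5129 -0.0199  0.014 ]
g2 scene [ 0.5929 -0.0113  0.014 ]
eye side [0.529 0.194 0.093]
g1 side [0.496  0.0155 0.014 ]
g2 side [ 0.5789 -0.0358  0.006 ]
g3 side [ 0.4977 -0.0381  0.006 ]
hoodNear L side [0.4862 0.2338 0.07  ]
```

The crop confirms it: the slide with black rear, aluminium front and red stone (crop stone (286,68)) is the target. Its tab is at about (0.516,-0.394) with an axis near 22°. The box axis is about 92.5°, with the mouth near (0.533,0.116). Going above the tab.

Call:
apply_moves --moves '[-2.35,-15.76,-2,0,0,-1.187,-2.35,-15.76,-2,0,0,-1.187,-2.35,-15.76,-2,0,0,-1.187,-2.35,-15.76,-2,0,0,-1.187,-2.35,-15.76,-2,0,0,-1.187,-2.35,-15.76,-2,0,0,-1.187,-2.35,-15.76,-2,0,0,-1.187,-2.35,-15.76,-2,0,0,-1.187,-2.35,-15.76,-2,0,0,-1.187,-2.35,-15.76,-2,0,0,-1.187,-2.35,-15.76,-2,0,0,-1.187,-2.35,-15.76,-2,0,0,-1.187,-2.35,-15.76,-2,0,0,-1.187,-2.35,-15.76,-2,0,0,-1.187,-2.35,-15.76,-2,0,0,-1.187,-2.35,-15.76,-2,0,0,-1.187]' --claw 60

```text
clock: 1.43
tcp_pos: [0.5169, -0.3927, 0.1898]
orientation: [0.0, 0.981, 0.192, 0.0]
wrist_force: [-0.3, -0.2, -0.4]
finger_gap: 0.0514
grip_force: 0.0
```

```bash
python3 - <<'E'
from h import *
cam('wrist','wrist1');s=status.get_state();print(s['tcp_pos'],s['orientation'],s['joint_pos'],s['clock'])
for p in ([.516,-.394,.052],[.584,-.365,.025]): print(px('wrist',np.array(p)))
E
```

```text
[ 0.51683841 -0.39291161  0.18980581] [2.45241788e-04 9.81463597e-01 1.91648421e-01 1.72258750e-04] [-7.73549514e-01  4.74842405e-01  1.65190985e-01  1.26054554e+00
  4.75430893e-06  1.98236027e+00] 1.4833
[316.46499703 187.92442354]
[315.20180921 109.87459593]
```

View pics/wrist1.png

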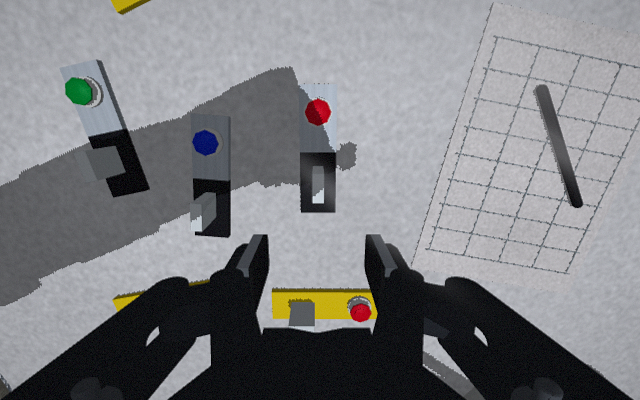

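Red slide at plate corners (301,84), (336,83), (336,212), (301,211), tab at about (318,185), well aligned with the tool.

```bash
python3 - <<'E'
from h import *
c=[w('wrist',u,v,.008)[:2] for u,v in((301,84),(336,83),(336,212),(301,211))]
n=(c[0]+c[1])/2;r=(c[2]+c[3])/2;d=n-r;L=np.hypot(*d);d/=L
print(L,np.degrees(np.arctan2(d[1],d[0])),np.hypot(*(c[0]-c[1])),'tab',(n+r)/2-.03*d,'stone top',w('wrist',318,112,.025))
E
```

```text
0.14002226554016384 22.25399593757886 0.03624725822586792 tab [ 0.51713691 -0.39607539] stone top [ 0.58316192 -0.36837604  0.025     ]
```

Call:
apply_moves --moves '[0,-0.12,-1.5,0,0,0,0,-0.12,-3,0,0,0,0,-0.12,-4.3,0,0,0,0,-0.12,-5.3,0,0,0,0,-0.12,-6,0,0,0,0,-0.12,-6.4,0,0,0,0,-0.12,-6.6,0,0,0,0,-0.12,-6.6,0,0,0,0,-0.12,-6.6,0,0,0]'

```text
clock: 2.23
tcp_pos: [0.517, -0.3974, 0.0255]
orientation: [0.001, 0.982, 0.191, 0.0]
wrist_force: [-0.1, -0.1, 0.9]
finger_gap: 0.0514
grip_force: 0.0
```

Call:
apply_moves --moves '[0,0,0,0,0,0,0,0,0,0,0,0,0,0,0,0,0,0,0,0,0,0,0,0,0,0,0,0,0,0,0,0,0,0,0,0,0,0,0,0,0,0,0,0,0,0,0,0,0,0,0,0,0,0,0,0,0,0,0,0]' --claw 0 --newtons 40

```text
clock: 3.07
tcp_pos: [0.5169, -0.3975, 0.0256]
orientation: [0.001, 0.982, 0.191, 0.001]
wrist_force: [-0.5, -0.1, 4.9]
finger_gap: 0.0112
grip_force: 40.7
```

Call:
apply_moves --moves '[0,0,1,0,0,0,0,0,2,0,0,0,0,0,3,0,0,0,0,0,4,0,0,0,0.1,1,4,0,0,0.1,0.2,2,4,0,0,0.2,0.3,3.2,4,0,0,0.3,0.4,4.4,4,0,0,0.4,0.5,5.6,4,0,0,0.5,0.5,6.8,4,0,0,0.6,0.6,8,4,0,0,0.7,0.6,9.2,4,0,0,0.8,0.7,10.4,4,0,0,0.9,0.7,11.6,4,0,0,1,0.8,12.8,4,0,0,1.1,0.8,14,4,0,0,1.2,0.83,15,4,0,0,1.226,0.83,15.8,4,0,0,1.226,0.83,16.2,4,0,0,1.226,0.83,16.4,4,0,0,1.226]'

```text
clock: 4.73
tcp_pos: [0.5366, 0.0143, 0.1241]
orientation: [-0.0, 0.693, 0.721, -0.0]
wrist_force: [0.3, -0.4, -1.0]
finger_gap: 0.0115
grip_force: 39.7
```

Call:
apply_moves --moves '[0,0,0,0,0,0,0,0,0,0,0,0,0,0,0,0,0,0]'

```text
clock: 4.98
tcp_pos: [0.5372, 0.0119, 0.1243]
orientation: [0.0, 0.694, 0.72, -0.0]
wrist_force: [1.1, 0.1, -1.2]
finger_gap: 0.0115
grip_force: 39.7
```

```bash
python3 - <<'E'
from h import *
cam('wrist','wrist2');cam('side','side2');s=status.get_state();print(s['tcp_pos'],s['orientation'],s['wrist_force'])
c=np.load('side.npz')['im'][50:210,240:440];cv2.imwrite('pics/side2c.png',cv2.resize(c,None,fx=3.7,fy=3.7,interpolation=cv2.INTER_CUBIC))
d=np.array([-.044,.999,0]);l=np.array([.999,.044,0]);m=np.array([.533,.117,0])
for x,y,z in((0,.045,.07),(0,-.045,.07),(-.15,.045,.006),(-.15,-.045,.006)): print(px('wrist',m+d*x-l*y+[0,0,z]))
E
```

```text
[0.53714638 0.01188698 0.12426798] [ 9.58830136e-05  6.93792365e-01  7.20175078e-01 -4.53049924e-05] [ 1.61300120e-03 -3.06262603e-01 -1.85276554e+00]
[242.0908414   51.38407893]
[391.54469293  50.38659112]
[270.69407192 236.94514092]
[364.42432795 236.39209572]
```

View pics/wrist2.png

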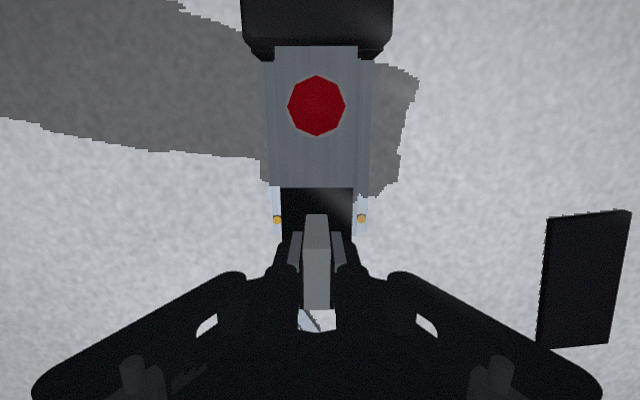

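View pics/side2c.png

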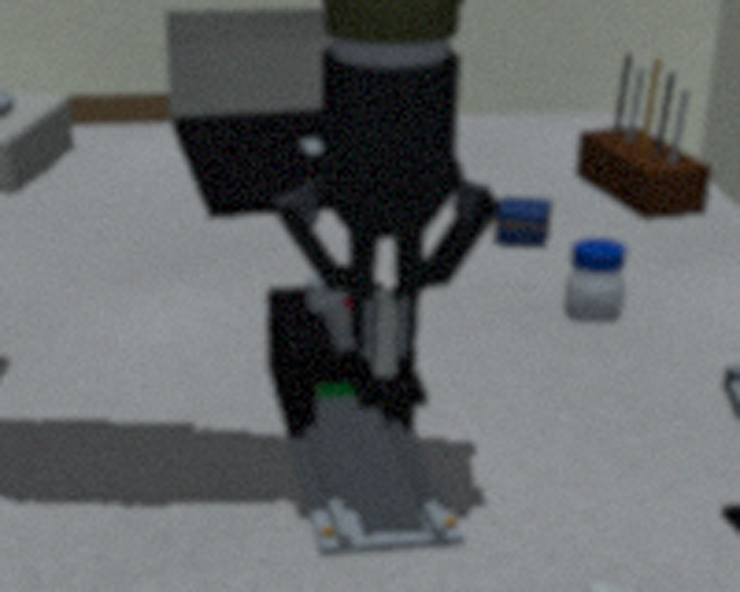

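The red slide hangs straight: nose corners (274,46) and (358,46), alu/black edge (281..352,187). The hood's front top edge runs (241..393, ~42). The rail dots are at (277,219) and (361,219).

```bash
python3 - <<'E'
from h import *
np.set_printoptions(precision=4,suppress=True)
print('hood',w('wrist',241,42,.07),w('wrist',393,42,.07),'dots',w('wrist',277,219,.014),w('wrist',361,219,.014))
print('slide nose',w('wrist',274,46,.107),w('wrist',358,46,.107),'mid',w('wrist',281,187,.107),w('wrist',352,187,.107))
E
```

```text
hood [0.4876 0.1201 0.07  ] [0.5783 0.1236 0.07  ] dots [ 0.5017 -0.0132  0.014 ] [ 0.5784 -0.0103  0.014 ]
slide nose [0.5125 0.1113 0.107 ] [0.553  0.1129 0.107 ] mid [0.5161 0.0412 0.107 ] [0.5552 0.0427 0.107 ]
```

Call:
apply_moves --moves '[0.04,-0.2,-0.6,0,0,0,0.04,-0.2,-1.4,0,0,0,0.04,-0.2,-2.2,0,0,0,0.04,-0.2,-2.8,0,0,0,0.04,-0.2,-3.2,0,0,0,0.04,-0.2,-3.4,0,0,0,0.04,-0.2,-3.5,0,0,0,0.04,-0.2,-3.55,0,0,0,0.04,-0.2,-3.6,0,0,0,0.04,-0.2,-3.6,0,0,0,0.04,-0.2,-3.6,0,0,0]'

```text
clock: 6.0
tcp_pos: [0.5386, 0.0079, 0.035]
orientation: [0.001, 0.693, 0.721, 0.0]
wrist_force: [-0.0, -0.0, -1.3]
finger_gap: 0.0114
grip_force: 39.7
```

Call:
apply_moves --moves '[0,0,-0.04,0,0,0,0,0,-0.06,0,0,0,0,0,-0.06,0,0,0,0,0,-0.06,0,0,0]'

```text
clock: 6.33
tcp_pos: [0.538, 0.008, 0.0329]
orientation: [0.0, 0.693, 0.721, 0.0]
wrist_force: [0.0, -1.1, -1.5]
finger_gap: 0.0116
grip_force: 39.7
```

```bash
python3 - <<'E'
from h import *
cam('wrist');cam('side');s=status.get_state();print(s['tcp_pos'],s['orientation'],s['wrist_force'],s['clock'])
c=np.load('side.npz')['im'][110:200,280:400];c=cv2.resize(c,(640,480),interpolation=cv2.INTER_CUBIC)
x=np.load('wrist.npz')['im'][:200,240:400]
o=np.zeros((480,800,3),np.uint8);o[:,:416]=c[:,100:516];o[:,416:]=cv2.resize(x,(384,480));cv2.imwrite('pics/placed.png',o)
E
```

```text
[0.53805027 0.00801412 0.03287105] [6.54240300e-05 6.93165131e-01 7.20778812e-01 3.80843852e-05] [ 0.12296338  0.09669881 -1.9786089 ] 6.4333
```

View pics/placed.png

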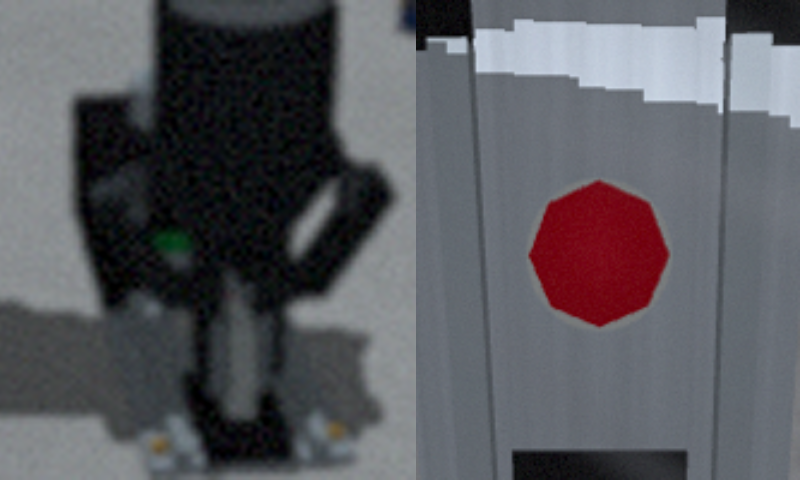

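The slide is in line between the rails, about 1 mm above the plate and within 2 mm of centre. Lowering it lightly and advancing.

Call:
apply_moves --moves '[0,0,-0.03,0,0,0,0,0,-0.05,0,0,0,0,0.1,-0.05,0,0,0,-0.01,0.2,-0.05,0,0,0,-0.01,0.3,-0.05,0,0,0,-0.02,0.4,-0.05,0,0,0,-0.02,0.5,-0.05,0,0,0,-0.03,0.6,-0.05,0,0,0,-0.03,0.7,-0.05,0,0,0,-0.04,0.8,-0.05,0,0,0,-0.04,0.9,-0.05,0,0,0,-0.04,0.9,-0.05,0,0,0]' --newtons 20

```text
clock: 7.43
tcp_pos: [0.537, 0.0311, 0.0316]
orientation: [-0.0, 0.693, 0.721, 0.0]
wrist_force: [-0.4, 0.2, -2.0]
finger_gap: 0.0112
grip_force: 39.8
```

Call:
apply_moves --moves '[0,0.05,0,0,0,0,0,0.1,0,0,0,0,-0.01,0.15,0,0,0,0,-0.01,0.2,0,0,0,0,-0.01,0.2,0,0,0,0]'

```text
clock: 7.85
tcp_pos: [0.5368, 0.0357, 0.0316]
orientation: [-0.0, 0.693, 0.721, 0.0]
wrist_force: [0.2, -0.0, -0.7]
finger_gap: 0.0114
grip_force: 39.8
```

Call:
apply_moves --moves '[0,0.04,0,0,0,0,0,0.08,0,0,0,0,0,0.12,0,0,0,0,-0.01,0.16,0,0,0,0,-0.01,0.2,0,0,0,0]' --claw 0 --newtons 20

```text
clock: 8.27
tcp_pos: [0.5365, 0.0405, 0.0316]
orientation: [0.0, 0.693, 0.721, -0.0]
wrist_force: [0.3, -0.4, -1.0]
finger_gap: 0.0114
grip_force: 39.9
```

Call:
apply_moves --moves '[0,0.04,0,0,0,0,0,0.08,0,0,0,0,0,0.12,0,0,0,0,-0.01,0.16,0,0,0,0,-0.01,0.16,0,0,0,0]'

```text
clock: 8.68
tcp_pos: [0.5363, 0.0448, 0.0316]
orientation: [-0.0, 0.693, 0.721, 0.0]
wrist_force: [-0.7, 1.0, -1.5]
finger_gap: 0.0115
grip_force: 39.9
```

Call:
apply_moves --moves '[0,0.04,0,0,0,0,0,0.08,0,0,0,0,0,0.12,0,0,0,0,-0.01,0.16,0,0,0,0,-0.01,0.16,0,0,0,0]'

```text
clock: 9.1
tcp_pos: [0.536, 0.0487, 0.0316]
orientation: [-0.0, 0.693, 0.721, 0.0]
wrist_force: [0.1, 0.5, -1.5]
finger_gap: 0.0116
grip_force: 39.9
```

Call:
apply_moves --moves '[0,0.04,0,0,0,0,0,0.08,0,0,0,0,0,0.12,0,0,0,0,-0.01,0.16,0,0,0,0,-0.01,0.16,0,0,0,0]'

```text
clock: 9.52
tcp_pos: [0.5358, 0.0528, 0.0316]
orientation: [-0.0, 0.693, 0.721, 0.0]
wrist_force: [-0.0, 1.2, -1.4]
finger_gap: 0.0112
grip_force: 39.9
```

Call:
apply_moves --moves '[0,0.04,0,0,0,0,0,0.08,0,0,0,0,0,0.12,0,0,0,0,-0.01,0.16,0,0,0,0,-0.01,0.16,0,0,0,0]'

```text
clock: 9.93
tcp_pos: [0.5355, 0.0567, 0.0316]
orientation: [-0.0, 0.693, 0.721, 0.0]
wrist_force: [0.8, 0.4, -1.3]
finger_gap: 0.0116
grip_force: 39.9
```

Call:
apply_moves --moves '[0,0.04,0,0,0,0,0,0.08,0,0,0,0,0,0.12,0,0,0,0,-0.01,0.12,0,0,0,0]'

```text
clock: 10.27
tcp_pos: [0.5354, 0.0597, 0.0316]
orientation: [0.0, 0.693, 0.721, 0.0]
wrist_force: [0.2, 0.1, -1.0]
finger_gap: 0.0116
grip_force: 39.9
```

Call:
apply_moves --moves '[0,0.04,0,0,0,0,0,0.08,0,0,0,0,0,0.12,0,0,0,0,-0.01,0.12,0,0,0,0]'

```text
clock: 10.6
tcp_pos: [0.5351, 0.0627, 0.0316]
orientation: [0.0, 0.693, 0.721, 0.0]
wrist_force: [-0.3, 0.4, -0.3]
finger_gap: 0.0116
grip_force: 39.9
```

Call:
apply_moves --moves '[0,0.04,0,0,0,0,0,0.08,0,0,0,0,0,0.12,0,0,0,0,-0.01,0.12,0,0,0,0]'

```text
clock: 10.93
tcp_pos: [0.5348, 0.0657, 0.0316]
orientation: [-0.0, 0.693, 0.721, 0.0]
wrist_force: [1.5, -0.4, -1.6]
finger_gap: 0.0116
grip_force: 39.9
```

Call:
apply_moves --moves '[0,0.04,0,0,0,0,0,0.08,0,0,0,0,0,0.12,0,0,0,0,-0.01,0.12,0,0,0,0]'

```text
clock: 11.27
tcp_pos: [0.5346, 0.0687, 0.0316]
orientation: [-0.0, 0.693, 0.721, 0.0]
wrist_force: [0.4, -0.1, -1.3]
finger_gap: 0.0115
grip_force: 39.9
```

Call:
apply_moves --moves '[0,0.04,0,0,0,0,0,0.08,0,0,0,0,0,0.12,0,0,0,0,-0.01,0.12,0,0,0,0]'

```text
clock: 11.6
tcp_pos: [0.5343, 0.0717, 0.0316]
orientation: [-0.0, 0.693, 0.721, 0.0]
wrist_force: [0.2, 0.7, -1.2]
finger_gap: 0.0115
grip_force: 39.9
```

Call:
apply_moves --moves '[0,0.04,0,0,0,0,0,0.08,0,0,0,0,0,0.12,0,0,0,0,-0.01,0.12,0,0,0,0]'

```text
clock: 11.93
tcp_pos: [0.5341, 0.0747, 0.0316]
orientation: [0.0, 0.693, 0.721, 0.0]
wrist_force: [0.2, -0.9, -0.9]
finger_gap: 0.0113
grip_force: 39.9
```

Call:
apply_moves --moves '[0,0.04,0,0,0,0,0,0.08,0,0,0,0,0,0.12,0,0,0,0,-0.01,0.12,0,0,0,0]'

```text
clock: 12.27
tcp_pos: [0.5339, 0.0777, 0.0316]
orientation: [0.0, 0.693, 0.721, 0.0]
wrist_force: [0.4, 0.1, -1.5]
finger_gap: 0.0117
grip_force: 39.9
```

Call:
apply_moves --moves '[0,0.04,0,0,0,0,0,0.08,0,0,0,0,0,0.12,0,0,0,0,-0.01,0.12,0,0,0,0]'

```text
clock: 12.6
tcp_pos: [0.5337, 0.0804, 0.0316]
orientation: [0.0, 0.693, 0.721, -0.0]
wrist_force: [1.3, -1.8, -0.7]
finger_gap: 0.0114
grip_force: 39.8
```

Call:
apply_moves --moves '[0,0.04,0,0,0,0,0,0.08,0,0,0,0,0,0.08,0,0,0,0]'

```text
clock: 12.85
tcp_pos: [0.5336, 0.0826, 0.0316]
orientation: [0.0, 0.693, 0.721, 0.0]
wrist_force: [0.4, -1.7, -1.6]
finger_gap: 0.0113
grip_force: 39.9
```

Pin contact began near y≈0.079. Continuing in finer steps.

Call:
apply_moves --moves '[0,0.04,0,0,0,0,0,0.08,0,0,0,0,0,0.08,0,0,0,0]'

```text
clock: 13.1
tcp_pos: [0.5335, 0.0846, 0.0316]
orientation: [-0.0, 0.693, 0.721, 0.0]
wrist_force: [-0.7, -1.6, -1.4]
finger_gap: 0.0112
grip_force: 39.9
```

Call:
apply_moves --moves '[0,0.04,0,0,0,0,0,0.08,0,0,0,0,0,0.08,0,0,0,0]'

```text
clock: 13.35
tcp_pos: [0.5334, 0.0867, 0.0316]
orientation: [-0.0, 0.693, 0.721, 0.0]
wrist_force: [-0.5, -1.8, -0.3]
finger_gap: 0.0114
grip_force: 40.0
```

Call:
apply_moves --moves '[0,0.04,0,0,0,0,0,0.04,0,0,0,0]'

```text
clock: 13.52
tcp_pos: [0.5335, 0.0876, 0.0316]
orientation: [-0.0, 0.693, 0.721, -0.0]
wrist_force: [-1.0, -2.0, -0.3]
finger_gap: 0.0115
grip_force: 40.0
```

Call:
apply_moves --moves '[0,0.03,0,0,0,0,0,0.03,0,0,0,0]'

```text
clock: 13.68
tcp_pos: [0.5334, 0.0883, 0.0316]
orientation: [-0.0, 0.693, 0.721, -0.0]
wrist_force: [-0.7, -2.0, 0.4]
finger_gap: 0.0115
grip_force: 40.1
```

Call:
apply_moves --moves '[0,0.03,0,0,0,0,0,0.03,0,0,0,0]'

```text
clock: 13.85
tcp_pos: [0.5335, 0.0888, 0.0316]
orientation: [0.0, 0.693, 0.721, -0.0]
wrist_force: [-0.8, -4.0, 0.5]
finger_gap: 0.0113
grip_force: 40.1
```

Call:
apply_moves --moves '[0,0.02,0,0,0,0,0,0.02,0,0,0,0]'

```text
clock: 14.02
tcp_pos: [0.5335, 0.0889, 0.0317]
orientation: [0.0, 0.693, 0.721, -0.0]
wrist_force: [-1.1, -4.8, 1.1]
finger_gap: 0.0113
grip_force: 40.2
```

Firm against the stop at about 5 N. Releasing and rising.

Call:
apply_moves --moves '[0,0,0,0,0,0,0,0,0,0,0,0,0,0,0,0,0,0,0,0,0,0,0,0,0,0,0,0,0,0,0,0,0,0,0,0]' --claw 50

```text
clock: 14.52
tcp_pos: [0.5336, 0.0897, 0.0316]
orientation: [-0.0, 0.693, 0.721, 0.0]
wrist_force: [-0.3, 1.4, 0.0]
finger_gap: 0.0428
grip_force: 0.0
```

Call:
apply_moves --moves '[0,0,0.3,0,0,0,0,0,0.8,0,0,0,0,0,1.6,0,0,0,0,0,2.6,0,0,0,0,0,3.6,0,0,0,0,-1,4.6,0,0,0,0,-2,5.2,0,0,0,0,-3,5.2,0,0,0,0,-3,5.2,0,0,0,0,-3,5.2,0,0,0]'

```text
clock: 15.35
tcp_pos: [0.5337, 0.0135, 0.1623]
orientation: [0.0, 0.694, 0.72, 0.0]
wrist_force: [-0.3, 0.1, -0.8]
finger_gap: 0.0427
grip_force: 0.0
```

```bash
python3 - <<'E'
from h import *
cam('wrist');cam('scene');s=status.get_state();print(s['tcp_pos'],s['wrist_force'],s['finger_gap'],s['clock'])
x=np.load('wrist.npz')['im'];c=cv2.resize(np.load('scene.npz')['im'][215:305,325:475],None,fx=2.6,fy=2.6)
o=np.zeros((400,800,3),np.uint8);o[:,:400]=x[:,120:520];o[:234,400:790]=c;cv2.imwrite('pics/final.png',o)
E
```

```text
[0.53317324 0.01485003 0.1615063 ] [ 0.50894696 -0.01305966 -0.30041159] 0.0426616186309769 15.45
```

View pics/final.png

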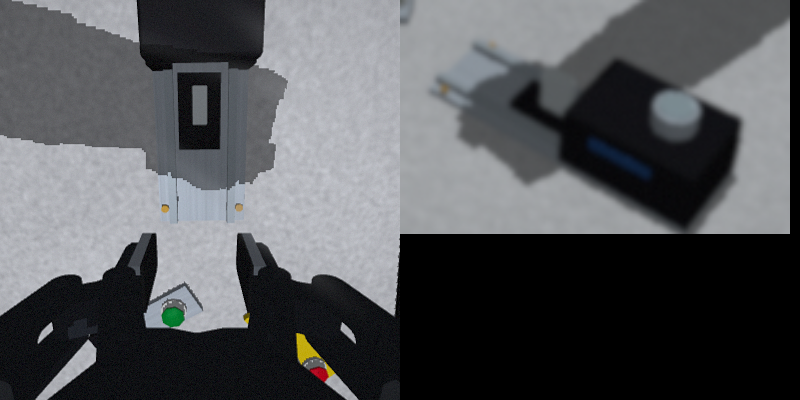

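The slide lies flat and straight between the rails (black half at crop (200,110)), stone inside the slot and gripper clear. Handing in.

```bash
python3 -c "
from workcell import job
print(job.hand_in())"
```

```text
the job is handed in; nothing more can be done
None
```

The red slide lies released in the guide, stone end in the slot, pushed against the firm stop with only about 5 N, and the job is handed in; the hand-in gave no verdict, so I can't confirm the pass.

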